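Unstack the fired lids and close each pot with its own

ROBOT

A 6-joint arm with a two-finger parallel gripper is mounted at the origin on the work surface. World frame = base frame: x ahead of the robot, y to its left, z up, the work surface at z = 0. Lengths are in m, angles in rad, forces in N, time in s.
With the tool pointing down it reaches from about 0.375 to 0.9 m from the base axis. Payload 3.1 kg.
Tool frame: the origin (TCP) lies midway between the tips of the shut fingers; the grasp point (between the pads) lies grip_point_offset behind it (grip_point_offset is the distance from the TCP to the grasp point, in m); y points along the fingers, z is the direction in which the jaws open and shut, and the axes are right-handed (so a half turn about y gives the same grasp; the last joint's range is limited). The gripper opens to 87 mm and grips with 3 to 60 N. Pads are 19 mm wide; open, the fingers measure 117 mm over their backs; the gripper's body (75 mm by 190 mm) begins 51 mm behind the grasp point.
Start: joints at [-1.393, 0.527, 1.433, -0, 1.181, -0.178], TCP at [0.218, -0.586, 0.223] pointing down, gripper open.
Joint ranges: [-3.08, 3.08], [-0.75, 2.2], [0.22, 2.44], [-1.43, 4.57], [0, 2.65], [-2.85, 2.85]. Speed limits (rad/s): [2.79, 2.79, 3.14, 3.14, 3.14, 3.14].

INTERFACE

Orientations are given as a unit quaternion [x, y, z, w].
In Python, from rig import * gives the robot as it stands.
- The arm moves only by the tool jog_arm, never from a script. Its argument "increments" is a list that holds one entry, the list of rows, each a list of 7 numbers: the turn, a rotation vector about the world's x, y, z in degrees, then the shift along the world's x, y, z in m, then the closure, from -1 (fully open) to 1 (shut), so that 0 is half open. In form: [[[rx, ry, rz, x, y, z, jaw], ...]]. A call has 1 to 8 rows; each row is the pose to reach, as a shift and turn from the pose measured when the call began; what a row does not reach only later rows make up. A row lasts 1/10 s, in which the tool goes at most 50 mm and 8.59 degrees, less where a joint would pass 70% of its speed; a pose out of reach is approached as far as the arm can. A call with a gripper value outside its range is refused whole. The fingers move at their own pace and stop on an object; "squeeze" is the grip in N (left out, the last holds). Time passes only in rows, so rows that repeat a pose let the fingers close. It gives the time, the measured TCP pose, the force and the opening at its end, in the units of the state.
- get_obs(): the state, without advancing time (a new reading comes with each control period).
- camera(name): name is "side" or "top" or "wrist"; returns the picture (384x512x3 uint8, red, green, blue); there is no depth.
- camera_info(name): a dict with "K" (3x3 intrinsics, pixels), "R" (3x3) and "t" (3): a world point X has camera coordinates R X + t. Camera axes: x right, y down, z forward; pixel columns grow to the right and rows downward; lengths in m; the calibration is good to about 2 mm. A picture is of the moment at which its call begins: read the wrist's pose just before it. camera_info takes no time and is no camera call; for the wrist camera it gives the pose at the moment of the call.
- hand_in(): hands the job in, once; it reports no verdict.
The state is a dict: "time": time; "q": joint angles; "joint_velocities": joint speeds; "joint_torque": joint torques, N m; "position": TCP position; "tool_rot": TCP orientation; "ft_force": force on the tool from outside, world axes, zero at the start; "moment": the same for the moment, N m; "grip_width": finger opening in m.
Only numpy, scipy, OpenCV 4.12 (cv2) and the standard library are available. Lean on these libraries where they do the work, as an engineer would, in place of code of your own. Each camera call takes 0.05 s, during which the arm holds its last target.

TASK

Take the stack of four white lids apart and put each lid on the terracotta pot of its own size, so that every lid sits flat on its pot's rim with its flange down inside the mouth. Set the lids down gently, never dropping one, and leave the pots standing where they are.

Things in the scene. Friction and masses are not known exactly. Their poses are not given: they have to be found in the camera images.
- lid_small: Round white lid, on top of the stack. From below: hollow flange 42 mm across outside, 34 inside, 25 deep; flat disc 76 mm across, 7 thick; round upright grip knob 24 mm across, 22 high. In the stack each flange stands on the disc below, over its knob: lift a lid 25 mm straight up to free it. Origin: centre of flange's lower edge (disc top 32 mm above), z up. 80 g.
- lid_medium: Round white lid, second from the top of the stack. From below: hollow flange 62 mm across outside, 54 inside, 25 deep; flat disc 96 mm across, 7 thick; round upright grip knob 24 mm across, 22 high. Origin: centre of flange's lower edge (disc top 32 mm above), z up. 130 g.
- lid_large: Round white lid, third from the top of the stack. From below: hollow flange 82 mm across outside, 74 inside, 25 deep; flat disc 116 mm across, 7 thick; round upright grip knob 24 mm across, 22 high. Origin: centre of flange's lower edge (disc top 32 mm above), z up. 190 g.
- lid_widest: Round white lid, at the bottom of the stack. From below: hollow flange 102 mm across outside, 94 inside, 25 deep; flat disc 136 mm across, 7 thick; round upright grip knob 24 mm across, 22 high. It stands on a round plaster bat 14 mm thick. Origin: centre of flange's lower edge (disc top 32 mm above), z up. 270 g.
- pot_small: Open round terracotta pot, 68 mm across, mouth 58 mm, 85 mm high (narrower pots are taller), wall 5 mm, loose on the table. Takes the 76 mm lid: flange 8 mm clear all round in the mouth, disc resting on the rim, the lid's origin then 60 mm above this one's. Origin: centre of the underside, z up. 300 g.
- pot_medium: Open round terracotta pot, 88 mm across, mouth 78 mm, 75 mm high (narrower pots are taller), wall 5 mm, loose on the table. Takes the 96 mm lid: flange 8 mm clear all round in the mouth, disc resting on the rim, the lid's origin then 50 mm above this one's. Origin: centre of the underside, z up. 400 g.
- pot_large: Open round terracotta pot, 108 mm across, mouth 98 mm, 67 mm high (narrower pots are taller), wall 5 mm, loose on the table. Takes the 116 mm lid: flange 8 mm clear all round in the mouth, disc resting on the rim, the lid's origin then 42 mm above this one's. Origin: centre of the underside, z up. 500 g.
- pot_widest: Open round terracotta pot, 128 mm across, mouth 118 mm, 60 mm high (narrower pots are taller), wall 5 mm, loose on the table. Takes the 136 mm lid: flange 8 mm clear all round in the mouth, disc resting on the rim, the lid's origin then 35 mm above this one's. Origin: centre of the underside, z up. 600 g.
There are look-alikes about, which are no part of the job. Leave any blue or green look-alike of the lid_small alone.

How it is judged:
By the outcome, as a careful person would: the job done as asked, in the order asked, and still so for the second after the job is handed in, with the robot touching nothing.
It also fails if it takes over 120 s, if anything falls off the work surface, if the arm or the gripper's body presses on something with over 40 N, if the wrist force passes 120 N, or if a joint passes its speed limit or range.

## Working session

There is one attempt and no reset: what is moved stays moved. The work goes in short steps, Python scripts to look and compute and a tool call to move; the robot and the scene stay as the last step left them, time stands still between calls to the robot, and variables do not carry over. Pictures are saved under pics/ and viewed, and the job is handed in when it is done.

Besides the shell and the picture viewer there is one more tool, called after "Emit:" by a JSON object that holds its "name" and its "arguments". jog_arm: Moves the arm, as the interface text tells. Its arguments: {"type":"object","properties":{"increments":{"type":"array","items":{"type":"array","items":{"type":"array","items":{"type":"number"}}}},"squeeze":{"type":"number"}},"required":["increments"]}

```bash
mkdir -p pics; ls
python3 - <<'E'
from rig import *
import cv2
o=get_obs()
for k in o: print(k,o[k])
for n in ["side","top","wrist"]:
    im=camera(n); cv2.imwrite(f"pics/{n}0.png",im[:,:,::-1])
    c=camera_info(n); print(n,c)
E
```

```text
pics
time 0.0
q [-1.39349235e+00  5.28456404e-01  1.43389013e+00 -1.75399649e-05
  1.18137618e+00 -1.78481970e-01]
joint_velocities [ 0.00174267 -0.00025142  0.00060818 -0.00014036  0.00118374 -0.00057453]
joint_torque [-1.68479779e-03 -4.40046608e+01 -1.76595032e+01  6.31513679e-02
  5.81435335e-02 -1.71219854e-04]
position [ 0.21760866 -0.5851241   0.22158149]
tool_rot [-0.12513447  0.69670002 -0.69519383  0.12512389]
ft_force [0.51425871 0.08421309 0.63382122]
moment [ 0.01929385 -0.01071735 -0.00956864]
grip_width 0.08697563791873404
side {'K': array([[405.14097315,   0.        , 253.31470188],
       [  0.        , 405.14097315, 191.71440625],
       [  0.        ,   0.        ,   1.        ]]), 'R': array([[ 0.98996107, -0.14010437,  0.01865076],
       [-0.06974938, -0.599029  , -0.79768369],
       [ 0.12293132,  0.78837492, -0.60278759]]), 't': array([-0.48896487,  0.11122046,  0.80156934])}
top {'K': array([[488.43696305,   0.        , 263.31808505],
       [  0.        , 488.43696305, 199.89496251],
       [  0.        ,   0.        ,   1.        ]]), 'R': array([[ 0.02764947, -0.9996042 , -0.00519123],
       [-0.99439244, -0.02697427, -0.10225487],
       [ 0.10207437,  0.00798941, -0.99474469]]), 't': array([8.81756663e-04, 4.95237298e-01, 1.00101758e+00])}
wrist {'K': array([[318.10499398,   0.        , 256.86278915],
       [  0.        , 318.10499398, 189.17101375],
       [  0.        ,   0.        ,   1.        ]]), 'R': array([[ 0.34841427, -0.93733903, -0.0017444 ],
       [-0.89996222, -0.33504023,  0.27895528],
       [-0.26206012, -0.0956221 , -0.96030251]]), 't': array([-0.62462312, -0.03364736,  0.3911821 ])}
```

View pics/top0.png

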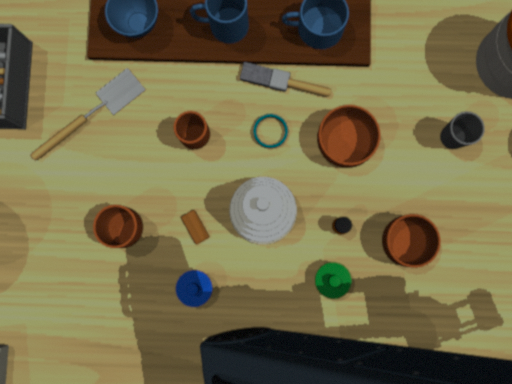

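View pics/side0.png

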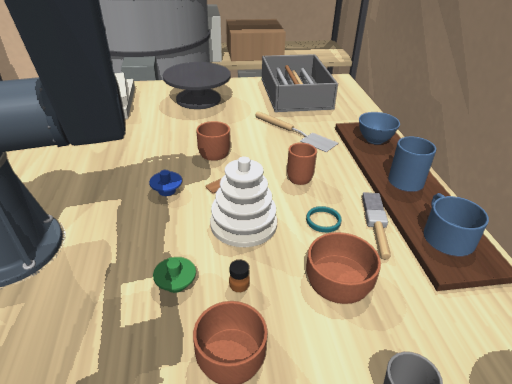

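```bash
python3 -c "
import rig; print(rig.grip_point_offset if hasattr(rig,'grip_point_offset') else dir(rig))"
```

```text
0.0187
```

The top view shows the lid stack at about (263,210). The pots are small (192,129), widest (349,135), medium (118,227) and large (411,240). The blue (194,288) and green (333,280) look-alikes are to be left alone. Next I'll measure positions.

```bash
cat > h.py <<'E'
from rig import *
import numpy as np, cv2
from scipy.optimize import least_squares
def cast(ci,px,z):
    px=np.atleast_2d(px).astype(float)
    d=np.linalg.inv(ci["K"])@np.c_[px,np.ones(len(px))].T
    d=ci["R"].T@d; C=-ci["R"].T@ci["t"]
    return (C[:,None]+d*(z-C[2])/d[2])[:2].T, C
POTS={"small":(34,85),"medium":(44,75),"large":(54,67),"widest":(64,60)}
def mask(im,kind):
    h=cv2.cvtColor(im,cv2.COLOR_RGB2HSV)
    if kind=="t": return cv2.inRange(h,(0,120,40),(13,255,255))
    return cv2.inRange(h,(0,0,120),(180,40,255))
def blobs(m,amin=300):
    cs,_=cv2.findContours(m,cv2.RETR_EXTERNAL,cv2.CHAIN_APPROX_NONE)
    return [c[:,0,:] for c in cs if cv2.contourArea(c)>amin]
def fitc(P,C,r,far=True):
    c=P.mean(0)
    for _ in range(4):
        u=(c-C[:2]); u/=np.linalg.norm(u)
        s=((P-c)@u)>-0.1*r if far else np.ones(len(P),bool)
        f=lambda v:np.hypot(*(P[s]-v[:2]).T)-r
        R=least_squares(f,c,loss="soft_l1",f_scale=.001); c=R.x
    g=least_squares(lambda v:np.hypot(*(P[s]-v[:2]).T)-v[2],[*c,r],loss="soft_l1",f_scale=.001).x
    return c,g
E
python3 - <<'E'
from h import *
for n in ["top","side"]:
    im=cv2.imread(f"pics/{n}0.png")[:,:,::-1].copy(); ci=camera_info(n)
    for c in blobs(mask(im,"t")):
        print(n,c.mean(0).round(),cv2.boundingRect(c))
        for k,(r,h) in POTS.items():
            P,C=cast(ci,c+0.0,h/1000)
            a,g=fitc(P,C,r/1000)
            if abs(g[2]*1000-r)<4: print("   ",k,a.round(4),g.round(4))
    for c in blobs(mask(im,"w")):
        print("w",c.mean(0).round(),cv2.boundingRect(c))
    cv2.imwrite(f"pics/m{n}.png",np.hstack([mask(im,"t")[:, :],])|mask(im,"w"))
E
```

```text
top [411. 241.] (383, 214, 57, 53)
    large [ 0.4178 -0.2844] [ 0.4181 -0.2875  0.0515]
top [117. 226.] (93, 205, 49, 43)
    medium [0.43  0.307] [0.4307 0.3104 0.0413]
top [192. 130.] (174, 111, 36, 38)
    small [0.6303 0.1645] [0.6322 0.1659 0.0322]
top [348. 136.] (318, 105, 62, 62)
    widest [ 0.6291 -0.1568] [ 0.6313 -0.1583  0.0619]
top [224.  32.] (88, 0, 282, 65)
    medium [0.8604 0.3403] [0.8587 0.3372 0.047 ]
w [263. 210.] (230, 177, 67, 67)
w [113.  96.] (85, 69, 60, 47)
side [230. 342.] (193, 301, 74, 83)
    large [ 0.4176 -0.2904] [ 0.4176 -0.2884  0.0524]
side [342. 267.] (307, 233, 74, 70)
    widest [ 0.6304 -0.162 ] [ 0.6316 -0.1598  0.0619]
side [301. 162.] (287, 143, 30, 42)
    small [0.6306 0.1615] [0.632  0.164  0.0317]
side [419. 210.] (336, 124, 176, 167)
side [213. 140.] (197, 122, 33, 38)
    medium [0.4299 0.3032] [0.4301 0.3059 0.0417]
w [375. 210.] (363, 192, 25, 36)
w [243. 204.] (210, 156, 67, 91)
w [313. 139.] (292, 128, 46, 24)
w [129.  78.] (112, 57, 43, 62)
w [216.  38.] (210, 16, 12, 46)
w [137.  24.] (100, 0, 74, 51)
```

View pics/mtop.png

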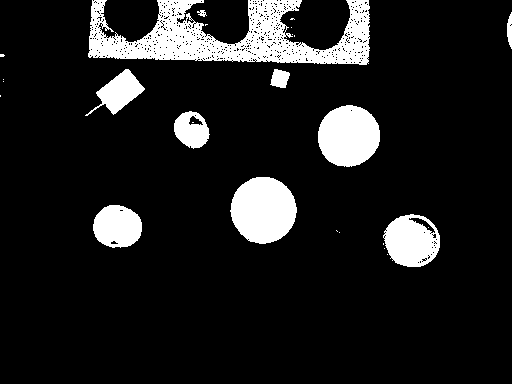

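Run:
```python
import cv2
im=cv2.imread("pics/top0.png")[160:260,210:320]; cv2.imwrite("pics/st.png",cv2.resize(im,None,fx=6,fy=6,interpolation=2)[:600])
im=cv2.imread("pics/side0.png")[145:255,190:300]; cv2.imwrite("pics/ss.png",cv2.resize(im,None,fx=5,fy=5,interpolation=2)[:600])
```

```text
(no output)
```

View pics/st.png

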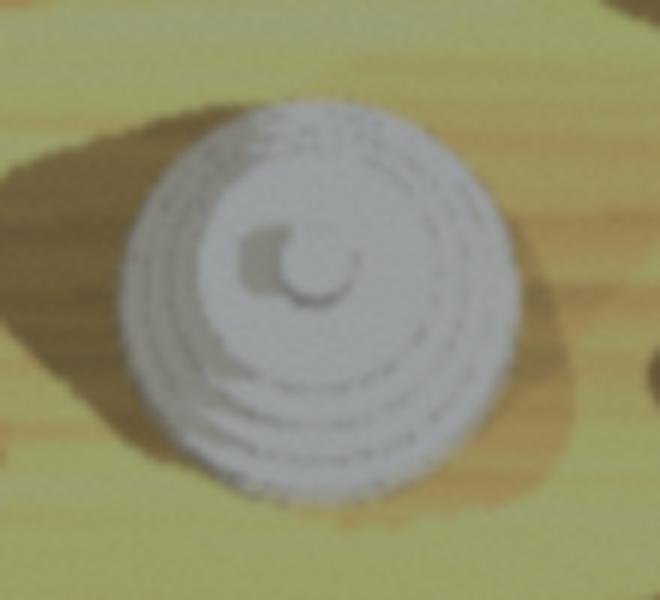

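View pics/ss.png

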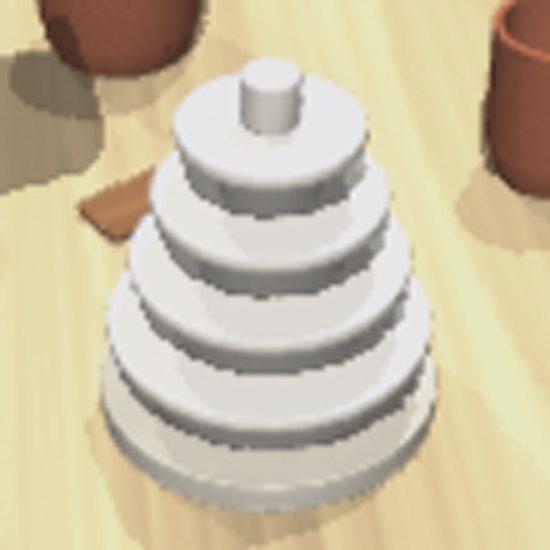

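The stack crops show the small lid's knob top at about (262.7,204.2) in the top view and (244.2,160.2) in the side view. Now I'll turn those into positions.

Run:
```python
from h import *
t=camera_info("top"); s=camera_info("side")
print("knob top z.164",cast(t,[262.7,204.2],.164)[0],cast(s,[244.2,160.2],.164)[0])
print("small disc z.142",cast(t,[263.7,205.4],.142)[0])
im=cv2.imread("pics/top0.png")[:,:,::-1].copy()
c=[c for c in blobs(mask(im,"w")) if abs(c.mean(0)[0]-263)<9][0]
P,C=cast(t,c,.046); print("widest disc",fitc(P,C,.068,False))
P1=t["K"]@np.c_[t["R"],t["t"]];P2=s["K"]@np.c_[s["R"],s["t"]]
X=cv2.triangulatePoints(P1,P2,np.array([262.7,204.2]),np.array([244.2,160.2]));print((X[:3]/X[3]).T)
from scipy.spatial.transform import Rotation as R
print(R.from_quat(get_obs()["tool_rot"]).as_matrix().round(3))
w=cv2.imread("pics/wrist0.png");print(w.shape)
ci=camera_info("wrist");print(-ci["R"].T@ci["t"], get_obs()["position"])
```

```text
knob top z.164 [[0.47292404 0.01423364]] [[0.47502451 0.01203522]]
small disc z.142 [[0.47279562 0.01251203]]
widest disc (array([0.47310524, 0.01446459]), array([0.47321674, 0.01431694, 0.06724005]))
[[0.4739728  0.01418743 0.1625431 ]]
[[-0.937 -0.     0.348]
 [-0.348  0.002 -0.937]
 [-0.    -1.    -0.002]]
(384, 512, 3)
[ 0.28985948 -0.55935119  0.38394967] [ 0.21765778 -0.58527933  0.22180704]
```

View pics/wrist0.png

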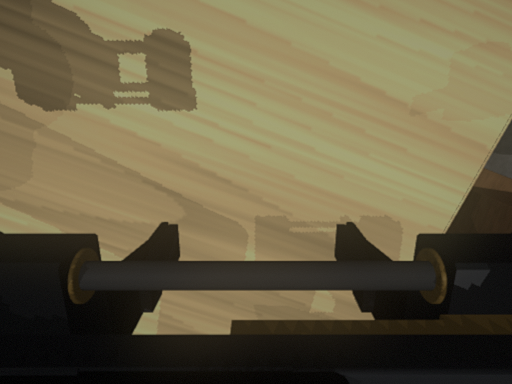

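Emit:
{"name": "jog_arm", "arguments": {"increments": [[[0,0,8.5,0.018,0.044,0.005,-0.3],[0,0,17,0.036,0.088,0.01,-0.3],[0,0,25.5,0.054,0.132,0.015,-0.3],[0,0,34,0.072,0.176,0.02,-0.3],[0,0,42,0.09,0.22,0.025,-0.3],[0,0,50,0.108,0.264,0.03,-0.3],[0,0,58,0.126,0.308,0.03,-0.3],[0,0,60,0.144,0.352,0.03,-0.3]]], "squeeze": 15}}

```text
time: 0.95
position: [0.362, -0.2315, 0.252]
tool_rot: [-0.457, 0.54, -0.539, 0.457]
ft_force: [1.1, 0.2, -0.1]
grip_width: 0.0566
```

Emit:
{"name": "jog_arm", "arguments": {"increments": [[[0,0,5,0.02,0.045,0,-0.3],[0,0,9.5,0.04,0.09,0,-0.3],[0,0,9.5,0.06,0.13,0,-0.3],[0,0,9.5,0.08,0.17,0,-0.3],[0,0,9.5,0.1,0.21,0,-0.3],[0,0,9.5,0.112,0.245,0,-0.3],[0,0,9.5,0.112,0.245,0,-0.3]]]}}

```text
time: 1.65
position: [0.4748, 0.0173, 0.2519]
tool_rot: [-0.501, 0.499, -0.498, 0.502]
ft_force: [-0.1, -0.4, 0.1]
grip_width: 0.0565
```

Run:
```python
from h import *
from scipy.spatial.transform import Rotation as R
o=get_obs();print(o["position"],R.from_quat(o["tool_rot"]).as_matrix().round(3))
im=camera("wrist");ci=camera_info("wrist");cv2.imwrite("pics/w1.png",im[:,:,::-1]);print(-ci["R"].T@ci["t"])
X=ci["R"]@np.array([.474,.0135,.164])+ci["t"];print((ci["K"]@X)/X[2])
cv2.imwrite("pics/s1.png",camera("side")[:,:,::-1])
```

```text
[0.47476781 0.01728504 0.25186888] [[ 0.006 -0.001  1.   ]
 [-1.     0.002  0.006]
 [-0.002 -1.    -0.001]]
[0.47414601 0.09161246 0.41386378]
[256.55676162 195.49499661   1.        ]
```

View pics/w1.png

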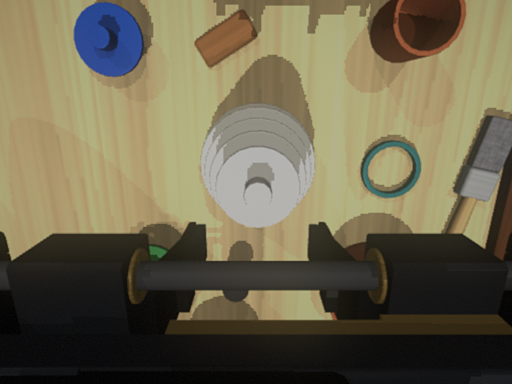

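View pics/s1.png

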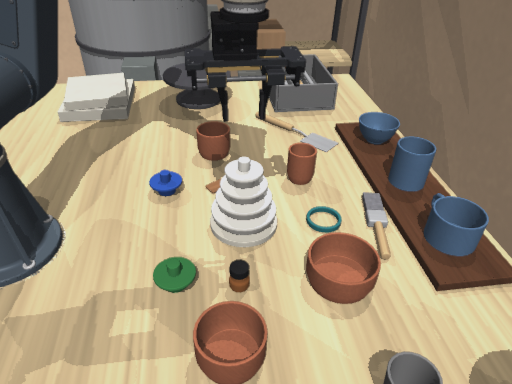

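Run:
```python
import cv2
im=cv2.imread("pics/w1.png")[130:230,200:320]; cv2.imwrite("pics/w1c.png",cv2.resize(im,None,fx=6,fy=6,interpolation=2))
```

```text
(no output)
```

View pics/w1c.png

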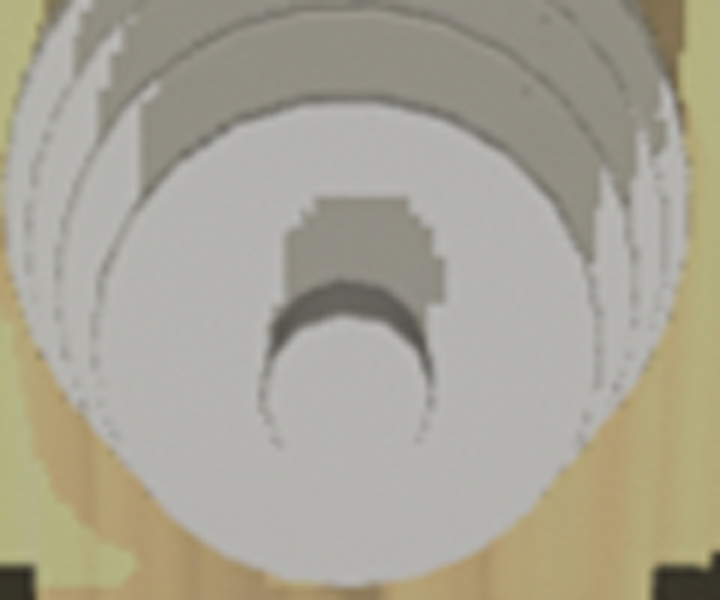

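The wrist view shows the knob top centre at about (257.8,197). That agrees with x=0.4745, y=0.013 within 2 mm, so I'm descending.

Emit:
{"name": "jog_arm", "arguments": {"increments": [[[0,0,0,0,-0.004,-0.03,-0.3],[0,0,0,0,-0.004,-0.06,-0.3],[0,0,0,0,-0.004,-0.085,-0.3],[0,0,0,0,-0.004,-0.1,-0.3],[0,0,0,0,-0.004,-0.106,-0.3],[0,0,0,0,-0.004,-0.106,-0.3],[0,0,0,0,-0.004,-0.106,-0.3]]]}}

```text
time: 2.45
position: [0.4741, 0.0094, 0.1463]
tool_rot: [0.501, -0.5, 0.499, -0.5]
ft_force: [-0.3, -0.1, -0.2]
grip_width: 0.0567
```

Emit:
{"name": "jog_arm", "arguments": {"increments": [[[0,0,0,0,0,0,1],[0,0,0,0,0,0,1],[0,0,0,0,0,0,1],[0,0,0,0,0,0,1],[0,0,0,0,0,0,1],[0,0,0,0,0,0,1]]], "squeeze": 15}}

```text
time: 3.05
position: [0.4743, 0.0095, 0.1464]
tool_rot: [0.501, -0.499, 0.5, -0.5]
ft_force: [0.9, 0.4, 0.9]
grip_width: 0.0235
```

Emit:
{"name": "jog_arm", "arguments": {"increments": [[[0,0,0,0,0,0.005,1],[0,0,0,0,0,0.015,1],[0,0,0,0,0,0.03,1],[0,0,0,0,0,0.045,1],[0,0,0,0,0,0.06,1],[0,0,0,0,0,0.06,1],[0,0,0,0,0,0.06,1]]]}}

```text
time: 3.75
position: [0.4743, 0.0095, 0.2068]
tool_rot: [0.501, -0.499, 0.5, -0.5]
ft_force: [-0.0, -0.4, -1.2]
grip_width: 0.0236
```

Run:
```python
from h import *
o=get_obs();print(o["position"],o["grip_width"],o["ft_force"])
cv2.imwrite("pics/s2.png",camera("side")[:,:,::-1]);cv2.imwrite("pics/w2.png",camera("wrist")[:,:,::-1])
```

```text
[0.47434022 0.00947699 0.20678956] 0.023577365981213228 [-0.03486311 -0.35219995 -1.16580548]
```

View pics/s2.png

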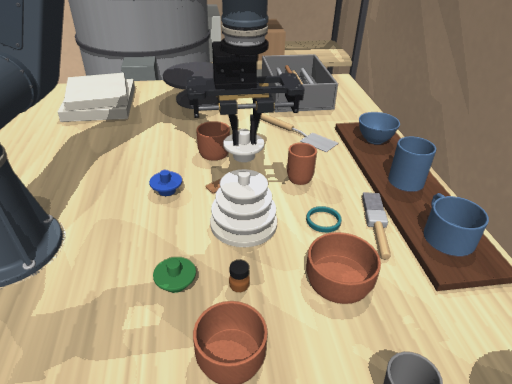

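View pics/w2.png

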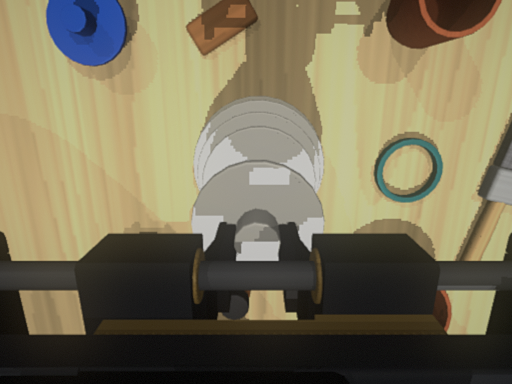

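The side view shows the small lid held level with the other three undisturbed. The wrist view shows the held disc's +y edge at about (258,160), so I can work out the offset in the grip.

Run:
```python
from h import *
o=get_obs(); ci=camera_info("wrist"); z=o["position"][2]-.0045
for e in [(258,160),(191,218),(324,218)]: print(cast(ci,e,z)[0]-o["position"][:2])
```

```text
[[0.00078646 0.04386986]]
[[-0.03665415  0.0107977 ]]
[[0.03786323 0.0110054 ]]
```

Emit:
{"name": "jog_arm", "arguments": {"increments": [[[0,0,0,0.01,0.01,0,1],[0,0,0,0.035,0.033,0,1],[0,0,0,0.065,0.062,0,1],[0,0,0,0.095,0.091,0,1],[0,0,0,0.125,0.12,0,1],[0,0,0,0.147,0.141,0,1],[0,0,0,0.157,0.15,0,1],[0,0,0,0.157,0.15,0,1]]]}}

```text
time: 4.65
position: [0.632, 0.1619, 0.2045]
tool_rot: [0.502, -0.499, 0.498, -0.501]
ft_force: [-1.2, -0.5, -0.8]
grip_width: 0.0234
```

Run:
```python
from h import *
o=get_obs();print(o["position"],o["grip_width"],o["ft_force"])
cv2.imwrite("pics/s3.png",camera("side")[:,:,::-1]);cv2.imwrite("pics/w3.png",camera("wrist")[:,:,::-1])
```

```text
[0.63202034 0.16193691 0.20445927] 0.023422658518785097 [-1.15086408 -0.45649903 -0.77304829]
```

View pics/s3.png

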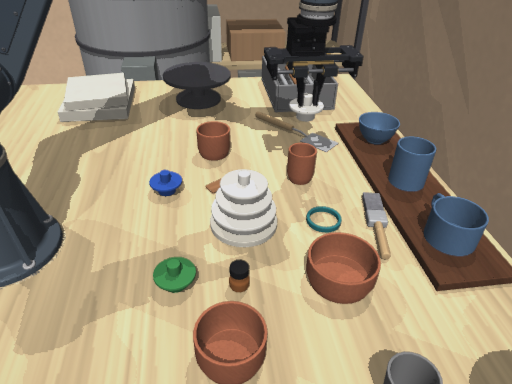

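View pics/w3.png

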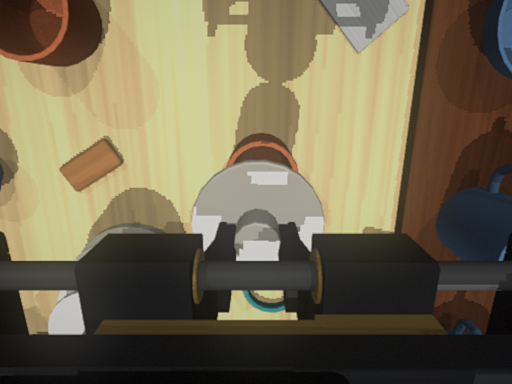

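The wrist view shows the small pot's rim peeking out above the held disc. Its top is at about (262,135), and it meets the disc at about (227,165) and (298,165).

Run:
```python
from h import *
ci=camera_info("wrist");im=cv2.imread("pics/w3.png")[:,:,::-1].copy()
m=mask(im,"t"); m[:120]=0; m[180:]=0; m[:,:215]=0; m[:,310:]=0
c=max(blobs(m,50),key=len)
# upper boundary
ub=np.array([[x,c[c[:,0]==x][:,1].min()] for x in range(c[:,0].min()+1,c[:,0].max())])
P,C=cast(ci,ub,.085); print(len(ub),ub[::10].tolist())
r=least_squares(lambda v:np.hypot(*(P-v).T)-.034,[.63,.165],loss="soft_l1",f_scale=.001);print(r.x)
print(get_obs()["position"])
```

```text
69 [[228, 162], [238, 148], [248, 143], [258, 134], [268, 135], [278, 144], [288, 151]]
[0.63407177 0.16585544]
[0.62993284 0.15999045 0.20465937]
```

Emit:
{"name": "jog_arm", "arguments": {"increments": [[[0,0,0,0.002,0,-0.015,1],[0,0,0,0.002,0,-0.04,1],[0,0,0,0.002,0,-0.06,1],[0,0,0,0.002,0,-0.08,1],[0,0,0,0.002,0,-0.09,1],[0,0,0,0.002,0,-0.095,1],[0,0,0,0.002,0,-0.098,1],[0,0,0,0.002,0,-0.1,1]]]}}

```text
time: 5.55
position: [0.6324, 0.1599, 0.1052]
tool_rot: [0.502, -0.5, 0.499, -0.5]
ft_force: [-0.5, 0.1, -0.2]
grip_width: 0.0237
```

Run:
```python
from h import *
o=get_obs();print(o["position"],o["grip_width"],o["ft_force"])
im=camera("side")[:,:,::-1];cv2.imwrite("pics/s4.png",cv2.resize(im[70:200,240:390],None,fx=4,fy=4,interpolation=2))
```

```text
[0.63238795 0.15988024 0.10515393] 0.023672551368736763 [-0.47395881  0.10224081 -0.23464572]
```

View pics/s4.png

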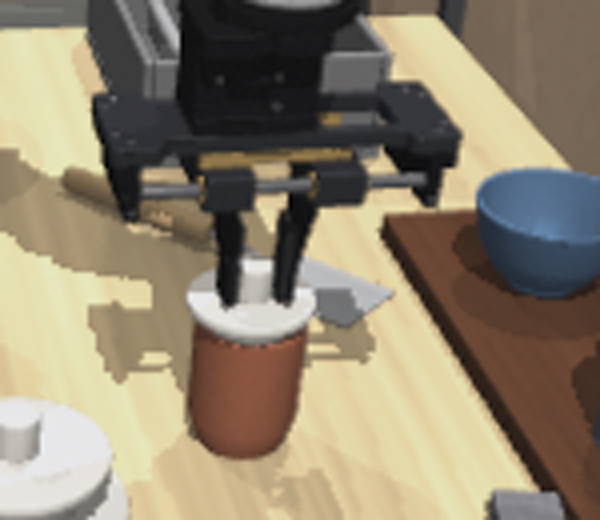

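The flange is in the mouth with no side force. I'll lower the last 9 mm gently.

Emit:
{"name": "jog_arm", "arguments": {"increments": [[[0,0,0,0,0,-0.003,1],[0,0,0,0,0,-0.005,1],[0,0,0,0,0,-0.007,1],[0,0,0,0,0,-0.008,1],[0,0,0,0,0,-0.009,1],[0,0,0,0,0,-0.009,1]]]}}

```text
time: 6.2
position: [0.6323, 0.16, 0.0964]
tool_rot: [0.502, -0.5, 0.499, -0.5]
ft_force: [-1.4, -0.2, 2.1]
grip_width: 0.0234
```

Emit:
{"name": "jog_arm", "arguments": {"increments": [[[0,0,0,0,0,0,0.4],[0,0,0,0,0,0,0.2],[0,0,0,0,0,0,0],[0,0,0,0,0,0,-0.2],[0,0,0,0,0,0,-0.3],[0,0,0,0,0,0.005,-0.3],[0,0,0,0,0,0.04,-0.3],[0,0,0,0,0,0.08,-0.3]]]}}

```text
time: 7.0
position: [0.631, 0.1598, 0.1757]
tool_rot: [0.503, -0.501, 0.498, -0.498]
ft_force: [1.4, 0.3, -0.4]
grip_width: 0.056
```

Run:
```python
from h import *
o=get_obs();print(o["position"],o["grip_width"],o["ft_force"])
im=camera("side")[:,:,::-1];cv2.imwrite("pics/s5.png",cv2.resize(im[70:250,200:390],None,fx=3,fy=3,interpolation=2))
im=camera("top")[:,:,::-1];cv2.imwrite("pics/t5.png",im)
```

```text
[0.630982   0.15982829 0.17567567] 0.05604853965769042 [ 1.39459046  0.25687113 -0.43885227]
```

View pics/s5.png

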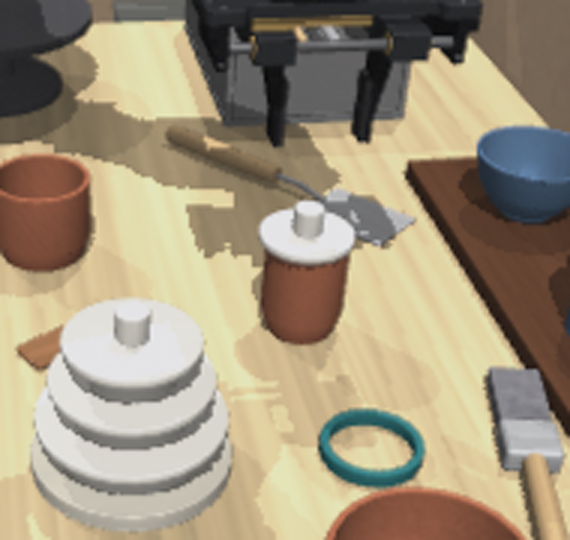

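View pics/t5.png

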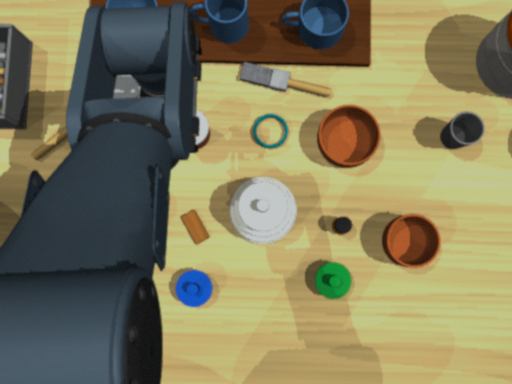

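The small lid sits flat on its pot. The medium knob top is at about (244,174) in the side view, and I'm cropping the top view to find it there.

Run:
```python
from h import *
im=cv2.imread("pics/t5.png")[160:260,210:320]; cv2.imwrite("pics/t5c.png",cv2.resize(im,None,fx=6,fy=6,interpolation=2)[:600])
print(cast(camera_info("side"),[244,174],.132)[0]);t=camera_info("top")
for z in (.132,):
  X=t["R"]@np.array([.4742,.0135,z])+t["t"];print((t["K"]@X)/X[2])
```

```text
[[0.47482494 0.01227244]]
[263.2187381  205.12635647   1.        ]
```

View pics/t5c.png

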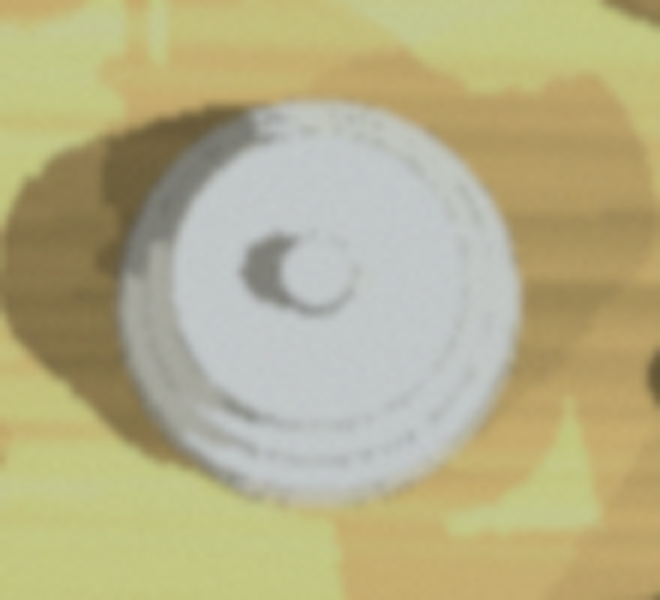

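Emit:
{"name": "jog_arm", "arguments": {"increments": [[[0,0,0,-0.03,-0.028,0.01,-0.3],[0,0,0,-0.06,-0.056,0.015,-0.3],[0,0,0,-0.095,-0.09,0.015,-0.3],[0,0,0,-0.13,-0.12,0.015,-0.3],[0,0,0,-0.15,-0.14,0.01,-0.3],[0,0,0,-0.1565,-0.146,0,-0.3],[0,0,0,-0.1565,-0.146,0,-0.3],[0,0,0,-0.1565,-0.146,0,-0.3]]]}}

```text
time: 7.9
position: [0.4806, 0.0145, 0.1832]
tool_rot: [-0.498, 0.497, -0.502, 0.503]
ft_force: [-0.3, 0.1, -0.2]
grip_width: 0.0563
```

Emit:
{"name": "jog_arm", "arguments": {"increments": [[[0,0,0,-0.006,-0.001,-0.02,-0.3],[0,0,0,-0.006,-0.001,-0.04,-0.3],[0,0,0,-0.006,-0.001,-0.058,-0.3],[0,0,0,-0.006,-0.001,-0.066,-0.3],[0,0,0,-0.006,-0.001,-0.069,-0.3],[0,0,0,-0.006,-0.001,-0.069,-0.3],[0,0,0,-0.006,-0.001,-0.069,-0.3]]]}}

```text
time: 8.6
position: [0.4755, 0.0135, 0.1148]
tool_rot: [-0.498, 0.496, -0.502, 0.504]
ft_force: [0.3, 0.2, 0.2]
grip_width: 0.0566
```

Run:
```python
from h import *
from scipy.spatial.transform import Rotation as R
o=get_obs();q=R.from_quat(o["tool_rot"]);i=R.from_quat([-.5,.5,-.5,.5])
print(o["position"],np.degrees((i*q.inv()).as_rotvec()))
```

```text
[0.47546689 0.01351329 0.11477685] [-0.01081624  0.68491253 -0.15870619]
```

Tilt is 0.7° about y. I'll correct it while closing.

Emit:
{"name": "jog_arm", "arguments": {"increments": [[[0,0.7,0,-0.001,0,0,-0.3],[0,0.7,0,-0.001,0,0,-0.1],[0,0.7,0,-0.001,0,0,1],[0,0.7,0,-0.001,0,0,1],[0,0.7,0,-0.001,0,0,1],[0,0.7,0,-0.001,0,0,1],[0,0.7,0,-0.001,0,0,1],[0,0.7,0,-0.001,0,0,1]]], "squeeze": 18}}

```text
time: 9.4
position: [0.4747, 0.0135, 0.1148]
tool_rot: [-0.501, 0.499, -0.499, 0.501]
ft_force: [0.3, -0.0, -0.2]
grip_width: 0.0236
```

Emit:
{"name": "jog_arm", "arguments": {"increments": [[[0,0,0,0,0,0.005,1],[0,0,0,0,0,0.015,1],[0,0,0,0,0,0.03,1],[0,0,0,0,0,0.045,1],[0,0,0,0,0,0.065,1],[0,0,0,0,0,0.08,1],[0,0,0,0,0,0.08,1],[0,0,0,0,0,0.08,1]]]}}

```text
time: 10.2
position: [0.4745, 0.0135, 0.1951]
tool_rot: [-0.501, 0.499, -0.499, 0.501]
ft_force: [0.3, 0.0, -1.1]
grip_width: 0.0236
```

Run:
```python
from h import *
o=get_obs();print(o["position"],o["grip_width"],o["ft_force"])
ci=camera_info("wrist");z=o["position"][2]-.0048
cv2.imwrite("pics/s6.png",camera("side")[:,:,::-1]);cv2.imwrite("pics/w6.png",camera("wrist")[:,:,::-1])
X=ci["R"]@np.r_[o["position"][:2]+[0,.048],z]+ci["t"];print((ci["K"]@X)/X[2])
```

```text
[0.47448586 0.01352558 0.19512751] 0.02362052939076444 [ 0.29056339  0.0484649  -1.05887163]
[256.53424652 152.17513729   1.        ]
```

View pics/s6.png

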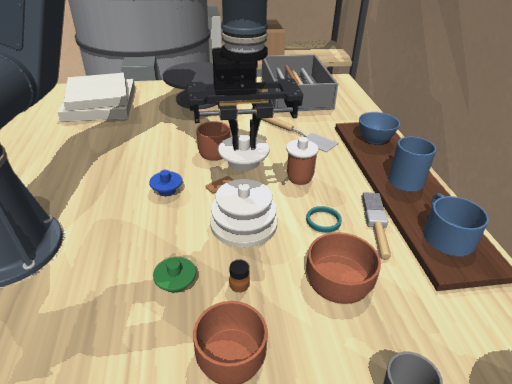

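View pics/w6.png

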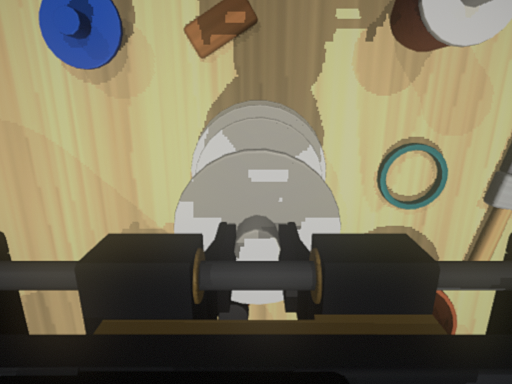

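The lid is held level and centred within about 1.5 mm. The wrist view shows the disc edge at (258,149) against 152 predicted. Next I'll carry it to the medium pot.

Emit:
{"name": "jog_arm", "arguments": {"increments": [[[0,0,0,-0.002,0.015,0,1],[0,0,0,-0.007,0.045,0,1],[0,0,0,-0.013,0.085,0,1],[0,0,0,-0.019,0.125,0,1],[0,0,0,-0.025,0.165,0,1],[0,0,0,-0.031,0.205,0,1],[0,0,0,-0.037,0.245,0,1],[0,0,0,-0.041,0.27,0,1]]]}}

```text
time: 11.1
position: [0.4315, 0.2859, 0.1931]
tool_rot: [0.502, -0.5, 0.498, -0.5]
ft_force: [-0.3, 0.6, -1.1]
grip_width: 0.0233
```

Run:
```python
from h import *
o=get_obs();print(o["position"],o["grip_width"])
ci=camera_info("wrist");im=camera("wrist");cv2.imwrite("pics/w7.png",im[:,:,::-1])
o=get_obs();print(o["position"])
```

```text
[0.43152391 0.28591696 0.19308109] 0.023316636619096158
[0.43127523 0.2886396  0.19323509]
```

View pics/w7.png

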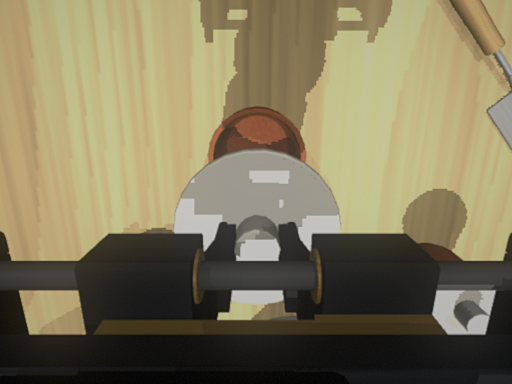

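The wrist view shows the medium pot's rim arc from (210,155) over (258,107) to (306,155). I'll fit that arc.

```bash
cat >> h.py <<'E'
def rimfit(im,ci,k,y0,y1,x0,x1,guess):
    r,h=POTS[k]
    h_=cv2.cvtColor(im,cv2.COLOR_RGB2HSV); m=((h_[:,:,0]<14)|(h_[:,:,0]>172))&(h_[:,:,1]>110)
    m=(m*255).astype(np.uint8); m[:y0]=0;m[y1:]=0;m[:,:x0]=0;m[:,x1:]=0
    c=max(blobs(m,50),key=len)
    ub=np.array([[x,c[c[:,0]==x][:,1].min()] for x in range(c[:,0].min()+1,c[:,0].max())])
    P,C=cast(ci,ub,h/1000)
    s=least_squares(lambda v:np.hypot(*(P-v).T)-r/1000,guess,loss="soft_l1",f_scale=.001)
    g=least_squares(lambda v:np.hypot(*(P-v[:2]).T)-v[2],[*guess,r/1000],loss="soft_l1",f_scale=.001)
    print(k,ub[::12].tolist(),s.x.round(4),g.x.round(4))
E
python3 - <<'E'
from h import *
im=cv2.imread("pics/w7.png")[:,:,::-1].copy()
ci=camera_info("wrist"); rimfit(im,ci,"medium",95,156,200,315,[.43,.307])
E
```

```text
medium [[209, 149], [221, 124], [233, 114], [245, 109], [257, 107], [269, 109], [281, 115], [293, 125]] [0.431  0.3119] [0.4309 0.3141 0.0421]
```

Emit:
{"name": "jog_arm", "arguments": {"increments": [[[0,0,0,-0.001,0.008,0,1],[0,0,0,-0.001,0.016,0,1],[0,0,0,-0.001,0.018,0,1],[0,0,0,-0.001,0.018,0,1],[0,0,0,-0.001,0.018,0,1]]]}}

```text
time: 11.65
position: [0.4304, 0.3059, 0.1932]
tool_rot: [0.501, -0.5, 0.497, -0.501]
ft_force: [0.7, 0.7, -1.9]
grip_width: 0.0234
```

Run:
```python
from h import *
from scipy.spatial.transform import Rotation as R
o=get_obs();q=R.from_quat(o["tool_rot"]);i=R.from_quat([-.5,.5,-.5,.5])
print(o["position"],np.degrees((i*q.inv()).as_rotvec()))
ci=camera_info("wrist");im=camera("wrist");cv2.imwrite("pics/w8.png",im[:,:,::-1])
rimfit(im,ci,"medium",95,160,200,315,[.43,.307])
```

```text
[0.43044788 0.30588177 0.19315496] [-0.16436036 -0.19987264 -0.25368715]
medium [[217, 154], [229, 141], [241, 132], [253, 128], [265, 129], [277, 132], [289, 143]] [0.4318 0.3113] [0.4314 0.3183 0.0379]
```

Emit:
{"name": "jog_arm", "arguments": {"increments": [[[0,0,0,0,0.0015,-0.015,1],[0,0,0,0,0.0015,-0.04,1],[0,0,0,0,0.0015,-0.06,1],[0,0,0,0,0.0015,-0.08,1],[0,0,0,0,0.0015,-0.09,1],[0,0,0,0,0.0015,-0.096,1],[0,0,0,0,0.0015,-0.098,1],[0,0,0,0,0.0015,-0.098,1]]]}}

```text
time: 12.5
position: [0.4309, 0.3075, 0.0956]
tool_rot: [-0.501, 0.5, -0.497, 0.501]
ft_force: [-0.3, -0.3, -1.4]
grip_width: 0.0239
```

Run:
```python
from h import *
o=get_obs();print(o["position"],o["grip_width"],o["ft_force"])
im=camera("side")[:,:,::-1];cv2.imwrite("pics/s9.png",cv2.resize(im[50:200,150:350],None,fx=4,fy=4,interpolation=2))
```

```text
[0.43086665 0.30746528 0.09556535] 0.02388773921498247 [-0.28451235 -0.28934386 -1.44602965]
```

View pics/s9.png

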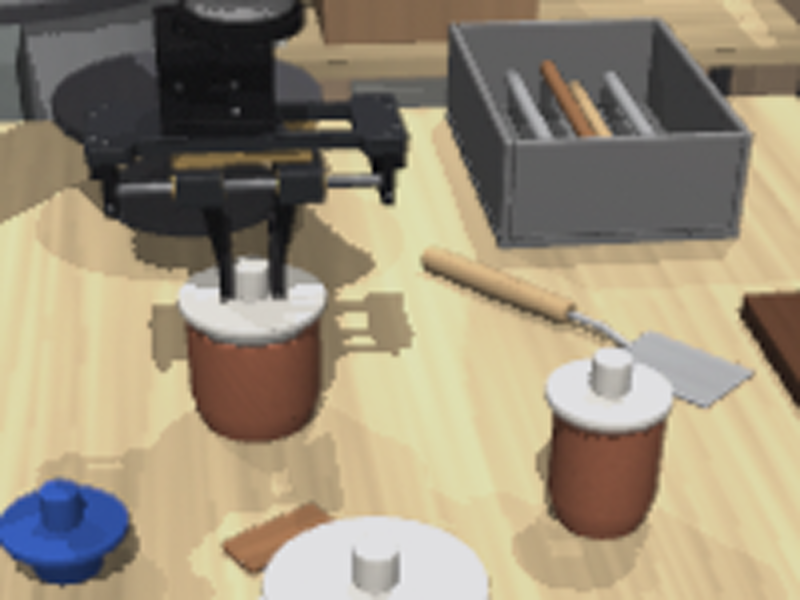

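The medium lid's flange is inside the mouth with no contact force. I'll lower the last 9 mm.

Emit:
{"name": "jog_arm", "arguments": {"increments": [[[0,0,0,0,0,-0.003,1],[0,0,0,0,0,-0.005,1],[0,0,0,0,0,-0.007,1],[0,0,0,0,0,-0.008,1],[0,0,0,0,0,-0.009,1],[0,0,0,0,0,-0.009,1]]]}}

```text
time: 13.15
position: [0.431, 0.3076, 0.0869]
tool_rot: [-0.501, 0.5, -0.497, 0.501]
ft_force: [-0.1, -0.8, 0.5]
grip_width: 0.0236
```

Emit:
{"name": "jog_arm", "arguments": {"increments": [[[0,0,0,0,0,-0.0005,1],[0,0,0,0,0,-0.0005,0.4],[0,0,0,0,0,0,0.2],[0,0,0,0,0,0,0],[0,0,0,0,0,0,-0.3],[0,0,0,0,0,0,-0.3],[0,0,0,0,0,0.03,-0.3],[0,0,0,0,0,0.07,-0.3]]]}}

```text
time: 13.95
position: [0.4294, 0.3068, 0.1557]
tool_rot: [0.503, -0.501, 0.497, -0.499]
ft_force: [0.6, 0.9, -0.3]
grip_width: 0.0561
```

Emit:
{"name": "jog_arm", "arguments": {"increments": [[[0,0,0,0.002,-0.03,0.01,-0.3],[0,0,0,0.005,-0.07,0.02,-0.3],[0,0,0,0.01,-0.11,0.02,-0.3],[0,0,0,0.016,-0.15,0.02,-0.3],[0,0,0,0.024,-0.19,0.02,-0.3],[0,0,0,0.032,-0.23,0.02,-0.3],[0,0,0,0.038,-0.26,0.02,-0.3],[0,0,0,0.042,-0.28,0.02,-0.3]]]}}

```text
time: 14.75
position: [0.4719, 0.0245, 0.1757]
tool_rot: [0.502, -0.501, 0.498, -0.499]
ft_force: [-0.6, 0.3, 0.5]
grip_width: 0.0564
```

Run:
```python
from h import *
from scipy.spatial.transform import Rotation as R
im=camera("side")[:,:,::-1];cv2.imwrite("pics/s10.png",im)
o=get_obs();q=R.from_quat(o["tool_rot"]);i=R.from_quat([-.5,.5,-.5,.5])
ci=camera_info("wrist");im=camera("wrist")[:,:,::-1];cv2.imwrite("pics/w10.png",im)
print(o["position"],np.degrees((i*q.inv()).as_rotvec()),get_obs()["position"])
X=ci["R"]@np.array([.4742,.0135,.1])+ci["t"];print((ci["K"]@X)/X[2])
```

```text
[0.4731084  0.02248685 0.17578877] [ 0.06508927 -0.31937872 -0.07400005] [0.47246993 0.02438657 0.1757397 ]
[258.3082198 208.3893799   1.       ]
```

View pics/s10.png

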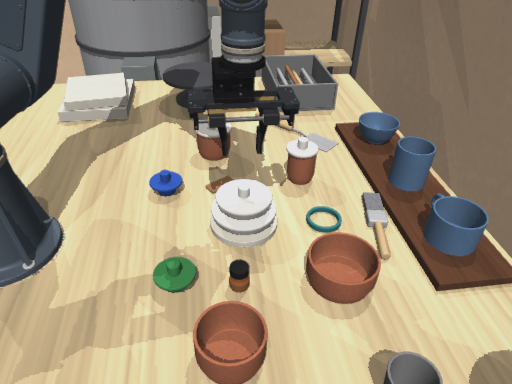

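View pics/w10.png

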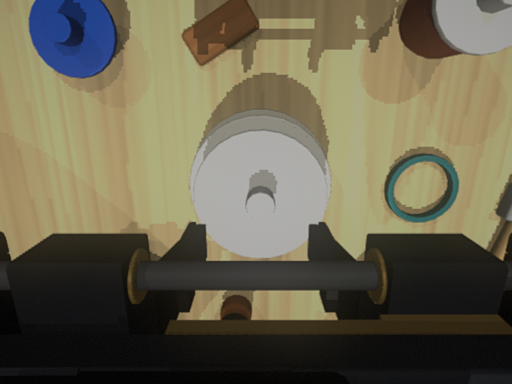

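Emit:
{"name": "jog_arm", "arguments": {"increments": [[[0,0,0,0.0025,-0.008,-0.01,-0.3],[0,0,0,0.0025,-0.011,-0.03,-0.3],[0,0,0,0.0025,-0.011,-0.05,-0.3],[0,0,0,0.0025,-0.011,-0.06,-0.3],[0,0,0,0.0025,-0.011,-0.06,-0.3],[0,0,0,0.0025,-0.011,-0.06,-0.3]]]}}

```text
time: 15.45
position: [0.475, 0.0139, 0.1157]
tool_rot: [0.502, -0.502, 0.498, -0.499]
ft_force: [0.2, -0.3, 0.7]
grip_width: 0.0566
```

Run:
```python
from h import *
print(cast(camera_info("side"),[244,187],.1)[0])
ci=camera_info("wrist");print(get_obs()["position"])
im=camera("wrist")[:,:,::-1];cv2.imwrite("pics/w11.png",im)
X=ci["R"]@np.array([.4745,.0135,.1])+ci["t"];print((ci["K"]@X)/X[2])
```

```text
[[0.4750593  0.01292277]]
[0.47495698 0.01385077 0.11566484]
[255.72952995 228.61648387   1.        ]
```

View pics/w11.png

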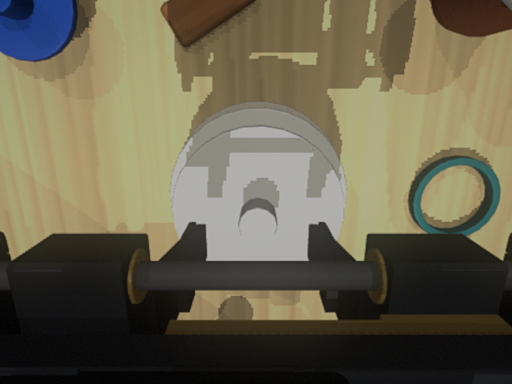

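The wrist view shows the large knob centred between the fingers at about (258,228), against (256,229) predicted. I'll descend 33 mm and grip.

Emit:
{"name": "jog_arm", "arguments": {"increments": [[[0,0,0,0,0,-0.015,-0.3],[0,0,0,0,0,-0.026,-0.3],[0,0,0,0,0,-0.031,-0.3],[0,0,0,0,0,-0.033,-0.3],[0,0,0,0,0,-0.033,-0.3],[0,0,0,0,0,-0.033,-0.3]]]}}

```text
time: 16.1
position: [0.4756, 0.0137, 0.0834]
tool_rot: [0.501, -0.501, 0.498, -0.499]
ft_force: [-0.6, -0.7, -0.4]
grip_width: 0.0564
```

Emit:
{"name": "jog_arm", "arguments": {"increments": [[[0,-0.3,0,0,0,0,-0.1],[0,-0.3,0,0,0,0,1],[0,-0.3,0,0,0,0,1],[0,-0.3,0,0,0,0,1],[0,-0.3,0,0,0,0,1],[0,-0.3,0,0,0,0,1],[0,-0.3,0,0,0,0,1]]], "squeeze": 25}}

```text
time: 16.8
position: [0.4756, 0.0136, 0.0834]
tool_rot: [-0.5, 0.5, -0.5, 0.5]
ft_force: [-0.9, -0.2, 0.5]
grip_width: 0.0232
```

Emit:
{"name": "jog_arm", "arguments": {"increments": [[[0,0,0,0,0,0.005,1],[0,0,0,0,0,0.015,1],[0,0,0,0,0,0.03,1],[0,0,0,0,0,0.045,1],[0,0,0,0,0,0.065,1],[0,0,0,0,0,0.085,1],[0,0,0,0,0,0.1,1],[0,0,0,0,0,0.1,1]]]}}

```text
time: 17.6
position: [0.477, 0.0134, 0.1858]
tool_rot: [-0.499, 0.498, -0.501, 0.501]
ft_force: [0.1, -0.5, -2.5]
grip_width: 0.0233
```

Run:
```python
from h import *
o=get_obs();print(o["position"],o["grip_width"],o["ft_force"])
ci=camera_info("wrist");z=o["position"][2]-.0046
cv2.imwrite("pics/w12.png",camera("wrist")[:,:,::-1]);cv2.imwrite("pics/s12.png",camera("side")[:,:,::-1])
X=ci["R"]@np.r_[o["position"][:2]+[0,.058],z]+ci["t"];print((ci["K"]@X)/X[2])
```

```text
[0.47702996 0.0134242  0.18578075] 0.023268493409552362 [ 0.12477419 -0.46291549 -2.52495255]
[256.37960288 133.13207918   1.        ]
```

View pics/s12.png

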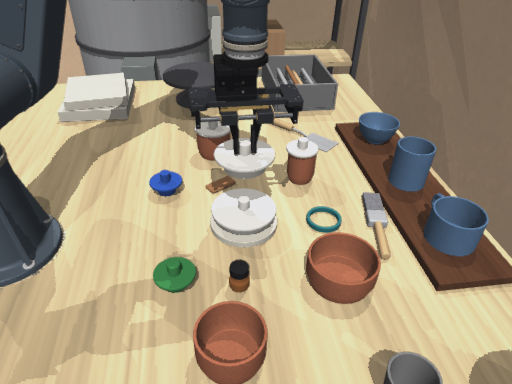

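View pics/w12.png

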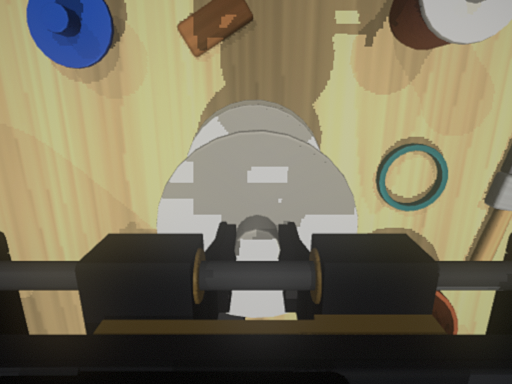

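The lid is held level: its edge is at row 130 against 133 predicted, about 1 mm off. Next I'll carry it to the large pot.

Emit:
{"name": "jog_arm", "arguments": {"increments": [[[0,0,0,-0.002,-0.015,0,1],[0,0,0,-0.009,-0.05,0,1],[0,0,0,-0.018,-0.095,0,1],[0,0,0,-0.027,-0.14,0,1],[0,0,0,-0.036,-0.185,0,1],[0,0,0,-0.045,-0.23,0,1],[0,0,0,-0.053,-0.27,0,1],[0,0,0,-0.059,-0.3,0,1]]]}}

```text
time: 18.5
position: [0.4152, -0.2885, 0.1825]
tool_rot: [-0.5, 0.501, -0.5, 0.5]
ft_force: [0.9, 0.1, -1.6]
grip_width: 0.0231
```

Emit:
{"name": "jog_arm", "arguments": {"increments": [[[0,0,0,0,-0.002,0,1],[0,0,0,0,-0.002,0,1],[0,0,0,0,-0.002,0,1]]]}}

```text
time: 18.8
position: [0.4145, -0.2888, 0.1816]
tool_rot: [-0.499, 0.502, -0.499, 0.5]
ft_force: [-0.8, 1.0, -1.7]
grip_width: 0.0232
```

Run:
```python
from h import *
from scipy.spatial.transform import Rotation as R
o=get_obs();q=R.from_quat(o["tool_rot"]);i=R.from_quat([-.5,.5,-.5,.5])
print(o["position"],np.degrees((i*q.inv()).as_rotvec()))
ci=camera_info("wrist");im=camera("wrist");cv2.imwrite("pics/w13.png",im[:,:,::-1])
print(get_obs()["position"])
rimfit(im,ci,"large",60,150,180,340,[.418,-.288])
```

```text
[ 0.41453285 -0.28879124  0.18159056] [-0.22163559 -0.1372478   0.031037  ]
[ 0.41478213 -0.28866299  0.18184405]
large [[232, 131], [244, 126], [256, 122], [268, 122], [280, 126], [292, 132]] [ 0.4188 -0.2878] [ 0.4196 -0.277   0.0439]
```

View pics/w13.png

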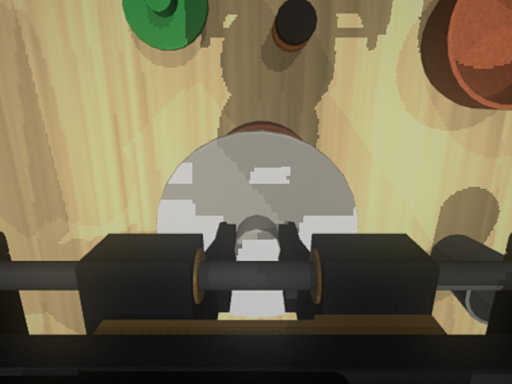

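The rim arc fits a pot centre at (0.4185,−0.288), in agreement with the top view. I'll shift +3 mm in x and descend.

Emit:
{"name": "jog_arm", "arguments": {"increments": [[[0,0,0,0.003,0,-0.01,1],[0,0,0,0.003,0,-0.03,1],[0,0,0,0.003,0,-0.05,1],[0,0,0,0.003,0,-0.07,1],[0,0,0,0.003,0,-0.083,1],[0,0,0,0.003,0,-0.089,1],[0,0,0,0.003,0,-0.092,1],[0,0,0,0.003,0,-0.093,1]]]}}

```text
time: 19.65
position: [0.4181, -0.2883, 0.0888]
tool_rot: [-0.5, 0.501, -0.498, 0.501]
ft_force: [0.4, -0.2, -1.5]
grip_width: 0.0232
```

Run:
```python
from h import *
o=get_obs();print(o["position"],o["grip_width"],o["ft_force"])
im=camera("side")[:,:,::-1];cv2.imwrite("pics/s14.png",cv2.resize(im[204:384,120:340],None,fx=3,fy=3,interpolation=2))
print(get_obs()["position"])
```

```text
[ 0.41812528 -0.28830516  0.0887746 ] 0.023159752539648065 [ 0.42983418 -0.23972469 -1.4781041 ]
[ 0.41814573 -0.28853151  0.0889864 ]
```

View pics/s14.png

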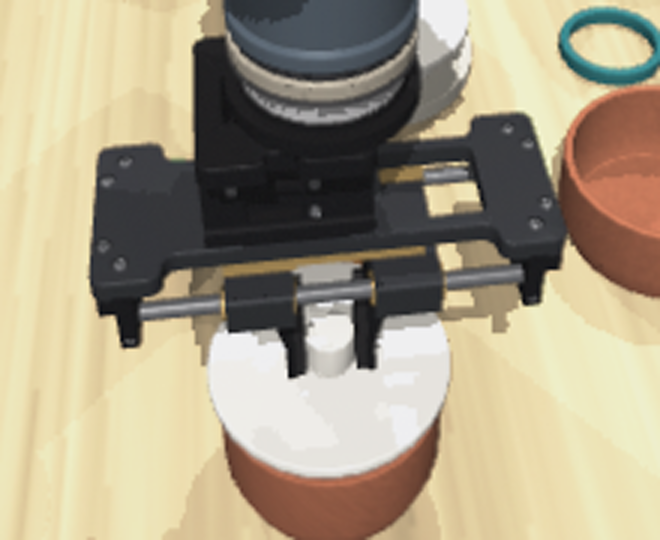

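The flange is inside with no contact force. I'll lower the rest.

Emit:
{"name": "jog_arm", "arguments": {"increments": [[[0,0,0,0,0,-0.003,1],[0,0,0,0,0,-0.005,1],[0,0,0,0,0,-0.007,1],[0,0,0,0,0,-0.0085,1],[0,0,0,0,0,-0.0095,1],[0,0,0,0,0,-0.01,1],[0,0,0,0,0,-0.01,1]]]}}

```text
time: 20.4
position: [0.4181, -0.2885, 0.0794]
tool_rot: [-0.5, 0.501, -0.499, 0.5]
ft_force: [-1.8, 0.5, 4.2]
grip_width: 0.0233
```

Contact is made: fz went from −1.5 to +4.2 N. I'll release and rise.

Emit:
{"name": "jog_arm", "arguments": {"increments": [[[0,0,0,0,0,0,0.4],[0,0,0,0,0,0,0.2],[0,0,0,0,0,0,0],[0,0,0,0,0,0,-0.3],[0,0,0,0,0,0,-0.3],[0,0,0,0,0,0.005,-0.3],[0,0,0,0,0,0.04,-0.3],[0,0,0,0,0,0.08,-0.3]]]}}

```text
time: 21.2
position: [0.4171, -0.2877, 0.1592]
tool_rot: [-0.5, 0.502, -0.497, 0.501]
ft_force: [1.3, -1.0, 0.8]
grip_width: 0.0564
```

Emit:
{"name": "jog_arm", "arguments": {"increments": [[[0,0,0,0.008,0.04,0,-0.3],[0,0,0,0.016,0.08,0,-0.3],[0,0,0,0.024,0.125,0,-0.3],[0,0,0,0.032,0.17,0,-0.3],[0,0,0,0.042,0.215,0,-0.3],[0,0,0,0.052,0.26,0,-0.3],[0,0,0,0.056,0.29,0,-0.3],[0,0,0,0.058,0.302,-0.01,-0.3]]]}}

```text
time: 22.0
position: [0.4759, 0.0169, 0.1502]
tool_rot: [-0.5, 0.501, -0.497, 0.502]
ft_force: [0.2, -0.4, -0.3]
grip_width: 0.0565
```

Emit:
{"name": "jog_arm", "arguments": {"increments": [[[0,0,0,0,0,-0.01,-0.3],[0,0,0,0,0,-0.03,-0.3],[0,0,0,0,0,-0.05,-0.3],[0,0,0,0,0,-0.06,-0.3],[0,0,0,0,0,-0.06,-0.3],[0,0,0,0,0,-0.06,-0.3]]]}}

```text
time: 22.6
position: [0.476, 0.0161, 0.0901]
tool_rot: [-0.5, 0.501, -0.497, 0.502]
ft_force: [0.9, 0.1, 0.6]
grip_width: 0.0565
```

Run:
```python
from h import *
from scipy.spatial.transform import Rotation as R
o=get_obs();q=R.from_quat(o["tool_rot"]);i=R.from_quat([-.5,.5,-.5,.5])
print(o["position"],np.degrees((i*q.inv()).as_rotvec()))
im=camera("side")[:,:,::-1];cv2.imwrite("pics/s15.png",im)
ci=camera_info("wrist");im=camera("wrist")[:,:,::-1];cv2.imwrite("pics/w15.png",im)
X=ci["R"]@np.array([.4745,.0135,.068])+ci["t"];print((ci["K"]@X)/X[2])
```

```text
[0.47604294 0.01605395 0.09011834] [-0.32023959 -0.1048723  -0.18249325]
[253.35684414 227.86775628   1.        ]
```

View pics/s15.png

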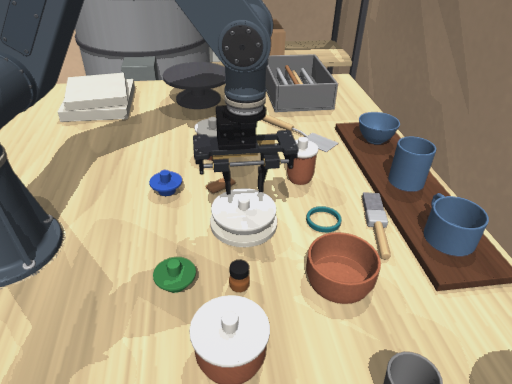

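View pics/w15.png

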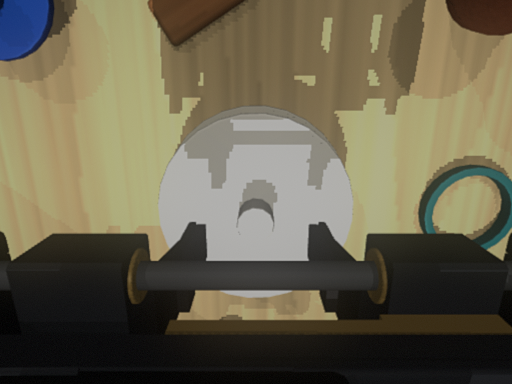

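The large lid is seated. The widest lid's knob is centred between the fingers at about (256,225), so I'll descend and grip.

Emit:
{"name": "jog_arm", "arguments": {"increments": [[[0,0,0,0,-0.001,-0.015,-0.3],[0,0,0,0,-0.001,-0.03,-0.3],[0,0,0,0,-0.001,-0.036,-0.3],[0,0,0,0,-0.001,-0.039,-0.3],[0,0,0,0,-0.001,-0.0395,-0.3],[0,0,0,0,-0.001,-0.0395,-0.3]]]}}

```text
time: 23.3
position: [0.4769, 0.0153, 0.0517]
tool_rot: [-0.499, 0.5, -0.498, 0.502]
ft_force: [-0.5, -0.4, 0.8]
grip_width: 0.0561
```

Emit:
{"name": "jog_arm", "arguments": {"increments": [[[0,0,0,0,0,0,-0.1],[0,0,0,0,0,0,1],[0,0,0,0,0,0,1],[0,0,0,0,0,0,1],[0,0,0,0,0,0,1],[0,0,0,0,0,0,1],[0,0,0,0,0,0,1]]], "squeeze": 30}}

```text
time: 24.0
position: [0.4762, 0.0154, 0.0518]
tool_rot: [-0.5, 0.5, -0.498, 0.502]
ft_force: [-1.5, -0.7, 2.4]
grip_width: 0.0232
```

Emit:
{"name": "jog_arm", "arguments": {"increments": [[[0,0,0,0,0,0.005,1],[0,0,0,0,0,0.015,1],[0,0,0,0,0,0.03,1],[0,0,0,0,0,0.045,1],[0,0,0,0,0,0.065,1],[0,0,0,0,0,0.085,1],[0,0,0,0,0,0.1,1],[0,0,0,0,0,0.1,1]]]}}

```text
time: 24.8
position: [0.4779, 0.0151, 0.154]
tool_rot: [-0.499, 0.499, -0.499, 0.503]
ft_force: [0.2, 0.4, -2.7]
grip_width: 0.0228
```

Run:
```python
from h import *
o=get_obs();print(o["position"],o["grip_width"],o["ft_force"])
ci=camera_info("wrist");z=o["position"][2]-.0046
cv2.imwrite("pics/w16.png",camera("wrist")[:,:,::-1]);cv2.imwrite("pics/s16.png",camera("side")[:,:,::-1])
X=ci["R"]@np.r_[o["position"][:2]+[0,.068],z]+ci["t"];print((ci["K"]@X)/X[2])
```

```text
[0.47787814 0.01512221 0.1540408 ] 0.022776719954665178 [ 0.23965337  0.36115286 -2.6538412 ]
[256.7995544  113.38548867   1.        ]
```

View pics/s16.png

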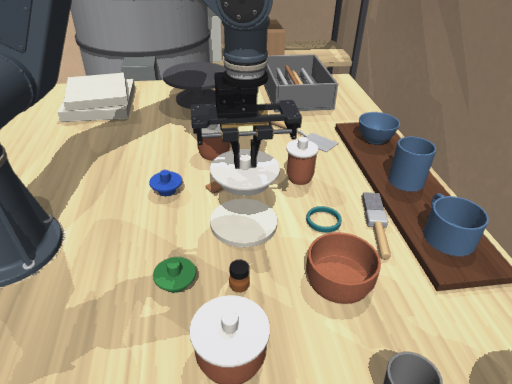

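View pics/w16.png

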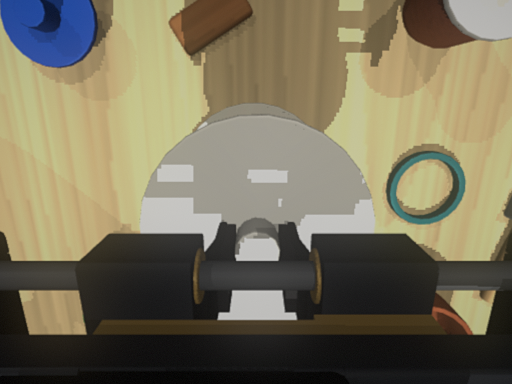

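The widest lid is held level and centred, with its edge at row 114 against 113 predicted. Next I'll carry it to the widest pot.

Emit:
{"name": "jog_arm", "arguments": {"increments": [[[0,0,0,0.008,-0.009,0.005,1],[0,0,0,0.03,-0.034,0.01,1],[0,0,0,0.057,-0.064,0.015,1],[0,0,0,0.084,-0.095,0.02,1],[0,0,0,0.111,-0.125,0.02,1],[0,0,0,0.134,-0.152,0.02,1],[0,0,0,0.148,-0.168,0.02,1],[0,0,0,0.153,-0.174,0.02,1]]]}}

```text
time: 25.7
position: [0.6307, -0.1616, 0.1708]
tool_rot: [-0.499, 0.5, -0.499, 0.502]
ft_force: [0.5, -0.6, -3.2]
grip_width: 0.0231
```

Emit:
{"name": "jog_arm", "arguments": {"increments": [[[0,0,0,0,0,0,1],[0,0,0,0,0,0,1],[0,0,0,0,0,0,1]]]}}

```text
time: 26.0
position: [0.6295, -0.1604, 0.1703]
tool_rot: [-0.5, 0.501, -0.498, 0.502]
ft_force: [0.5, 0.1, -2.4]
grip_width: 0.0231
```

Run:
```python
from h import *
from scipy.spatial.transform import Rotation as R
o=get_obs();q=R.from_quat(o["tool_rot"]);i=R.from_quat([-.5,.5,-.5,.5])
print(o["position"],np.degrees((i*q.inv()).as_rotvec()))
ci=camera_info("wrist");im=camera("wrist");cv2.imwrite("pics/w17.png",im[:,:,::-1])
print(get_obs()["position"])
try: rimfit(im,ci,"widest",60,140,170,350,[.631,-.159])
except Exception as e: print(e)
cv2.imwrite("pics/s17.png",camera("side")[:,:,::-1])
```

```text
[ 0.62946616 -0.16039541  0.17030072] [-0.32301279 -0.0846034  -0.14774915]
[ 0.6296819  -0.16039654  0.17056228]
max() iterable argument is empty
```

View pics/w17.png

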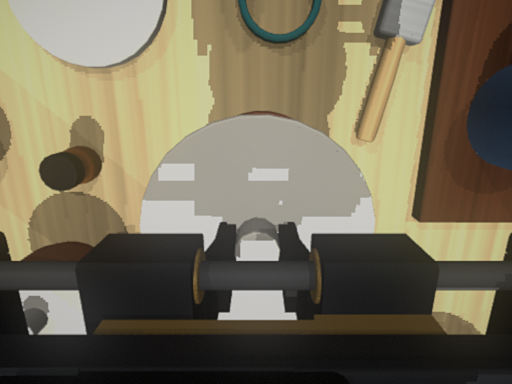

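View pics/s17.png

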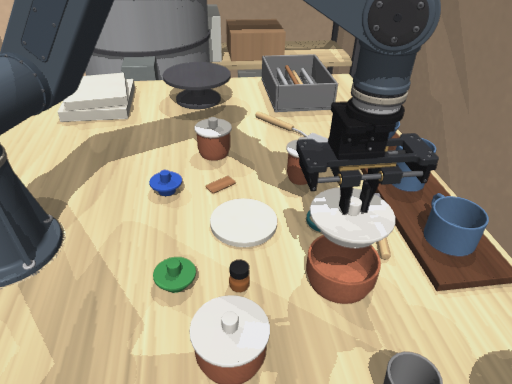

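The wrist view shows only a thin sliver of rim at about (238–292,111–117).

Run:
```python
from h import *
im=cv2.imread("pics/w17.png");cv2.imwrite("pics/w17c.png",cv2.resize(im[95:135,210:320],None,fx=7,fy=7,interpolation=0))
ci=camera_info("wrist")
print(cast(ci,[264,111],.06)[0]-[0,.064],get_obs()["position"])
```

```text
[[ 0.63603679 -0.15925667]] [ 0.62996973 -0.16050838  0.17080336]
```

View pics/w17c.png

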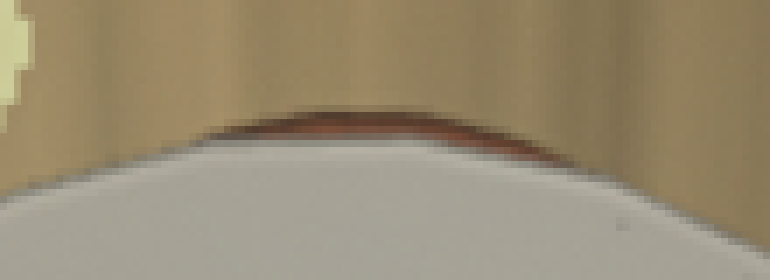

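Emit:
{"name": "jog_arm", "arguments": {"increments": [[[0,0,0,0.002,0.001,-0.01,1],[0,0,0,0.002,0.001,-0.03,1],[0,0,0,0.002,0.001,-0.05,1],[0,0,0,0.002,0.001,-0.067,1],[0,0,0,0.002,0.001,-0.078,1],[0,0,0,0.002,0.001,-0.084,1],[0,0,0,0.002,0.001,-0.087,1],[0,0,0,0.002,0.001,-0.088,1]]]}}

```text
time: 26.9
position: [0.6323, -0.1595, 0.083]
tool_rot: [-0.499, 0.5, -0.498, 0.502]
ft_force: [-0.9, 0.5, -2.8]
grip_width: 0.0232
```

Run:
```python
from h import *
o=get_obs();print(o["position"],o["grip_width"],o["ft_force"])
im=camera("side")[:,:,::-1];cv2.imwrite("pics/s18.png",cv2.resize(im[130:310,270:440],None,fx=3,fy=3,interpolation=2))
print(get_obs()["position"])
```

```text
[ 0.63227404 -0.15954384  0.08296858] 0.023203050913836475 [-0.91795792  0.48806179 -2.8227103 ]
[ 0.63237028 -0.15962396  0.08314739]
```

View pics/s18.png

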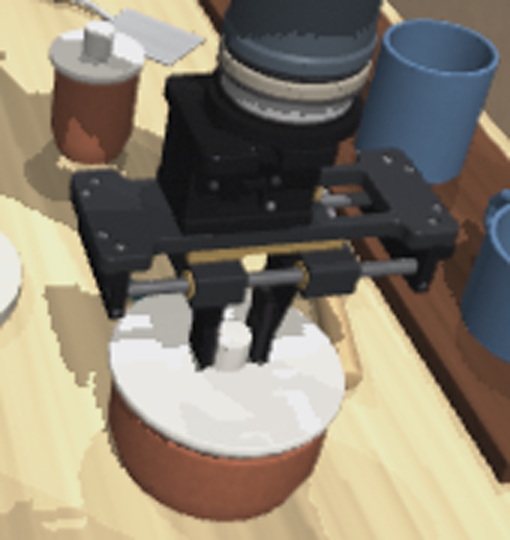

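The flange is inside with no side force, and the gripper body is clear of the mugs. I'll lower the rest.

Emit:
{"name": "jog_arm", "arguments": {"increments": [[[0,0,0,0,0,-0.003,1],[0,0,0,0,0,-0.005,1],[0,0,0,0,0,-0.007,1],[0,0,0,0,0,-0.009,1],[0,0,0,0,0,-0.01,1],[0,0,0,0,0,-0.0105,1],[0,0,0,0,0,-0.0105,1]]]}}

```text
time: 27.65
position: [0.6323, -0.1596, 0.0729]
tool_rot: [-0.499, 0.5, -0.498, 0.502]
ft_force: [-0.2, -0.8, -1.1]
grip_width: 0.0229
```

Emit:
{"name": "jog_arm", "arguments": {"increments": [[[0,0,0,0,0,-0.0005,1],[0,0,0,0,0,-0.001,1],[0,0,0,0,0,-0.001,1]]]}}

```text
time: 27.95
position: [0.6323, -0.1596, 0.0728]
tool_rot: [-0.499, 0.5, -0.498, 0.502]
ft_force: [-2.8, 1.3, 6.4]
grip_width: 0.0231
```

Seated at +6.4 N. I'll release and retreat straight up.

Emit:
{"name": "jog_arm", "arguments": {"increments": [[[0,0,0,0,0,0.0003,0.4],[0,0,0,0,0,0.0003,0.2],[0,0,0,0,0,0.0003,0],[0,0,0,0,0,0.0003,-0.3],[0,0,0,0,0,0.0003,-0.3],[0,0,0,0,0,0.005,-0.3],[0,0,0,0,0,0.04,-0.3],[0,0,0,0,0,0.085,-0.3]]]}}

```text
time: 28.75
position: [0.6305, -0.1589, 0.1563]
tool_rot: [-0.5, 0.502, -0.496, 0.501]
ft_force: [0.5, -0.1, 0.7]
grip_width: 0.0558
```

Emit:
{"name": "jog_arm", "arguments": {"increments": [[[0,0,0,-0.04,0.005,0.02,-0.3],[0,0,0,-0.08,0.01,0.05,-0.3],[0,0,0,-0.12,0.015,0.07,-0.3],[0,0,0,-0.16,0.02,0.08,-0.3],[0,0,0,-0.19,0.02,0.08,-0.3],[0,0,0,-0.2,0.02,0.08,-0.3],[0,0,0,-0.2,0.02,0.08,-0.3],[0,0,0,-0.2,0.02,0.08,-0.3]]]}}

```text
time: 29.55
position: [0.4321, -0.1396, 0.2367]
tool_rot: [-0.5, 0.502, -0.497, 0.501]
ft_force: [0.4, -0.1, 0.7]
grip_width: 0.0564
```

Run:
```python
from h import *
print(get_obs()["position"],get_obs()["time"])
cv2.imwrite("pics/s19.png",camera("side")[:,:,::-1])
cv2.imwrite("pics/t19.png",camera("top")[:,:,::-1])
```

```text
[ 0.4320668  -0.13962742  0.23666887] 29.55
```

View pics/s19.png

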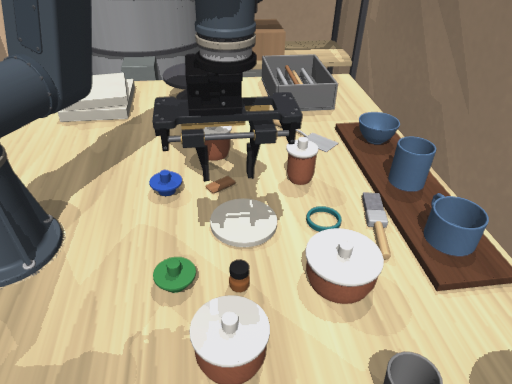

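View pics/t19.png

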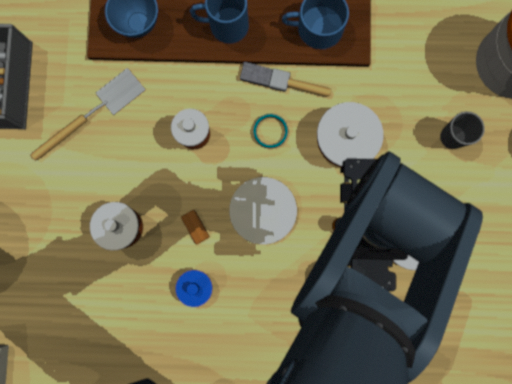

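All four lids look seated. I'll check numerically by fitting the discs at their resting heights.

Run:
```python
from h import *
D={"small":(38,92,(189,128),(300,150),(.633,.165)),"medium":(48,82,(115,226),None,(.4305,.308)),"widest":(68,67,(350,134),(343,255),(.6325,-.159)),"large":(58,74,None,(230,330),(.4185,-.288))}
for n,j in (("top",2),("side",3)):
    im=cv2.imread(f"pics/{n}19.png" if 0 else f"pics/{n[0]}19.png")[:,:,::-1].copy();ci=camera_info(n);m=mask(im,"w")
    for k,v in D.items():
        if v[j] is None: continue
        for c in blobs(m,200):
            if cv2.pointPolygonTest(c.reshape(-1,1,2),tuple(map(float,v[j])),False)>=0:
                P,C=cast(ci,c,v[1]/1000);a,g=fitc(P,C,v[0]/1000,False)
                print(n,k,"disc",a.round(4),g.round(4),"pot",v[4])
```

```text
top small disc [0.631  0.1656] [0.631  0.1656 0.0369] pot (0.633, 0.165)
top medium disc [0.4308 0.3095] [0.4306 0.3096 0.0463] pot (0.4305, 0.308)
top widest disc [ 0.632  -0.1584] [ 0.6323 -0.1583  0.066 ] pot (0.6325, -0.159)
side small disc [0.6575 0.1815] [0.6499 0.1751 0.0557] pot (0.633, 0.165)
side widest disc [ 0.6301 -0.1611] [ 0.6301 -0.1611  0.0679] pot (0.6325, -0.159)
side large disc [ 0.4173 -0.2877] [ 0.4173 -0.2878  0.0574] pot (0.4185, -0.288)
```

Run:
```python
import cv2,numpy as np
s=cv2.imread("pics/s19.png")
a=cv2.resize(s[130:200,190:330],(560,280));b=cv2.resize(s[225:384,180:400],(560,405)); c=np.vstack([a,b])
cv2.imwrite("pics/s19c.png",cv2.resize(c,(480,590)))
```

```text
(no output)
```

View pics/s19c.png

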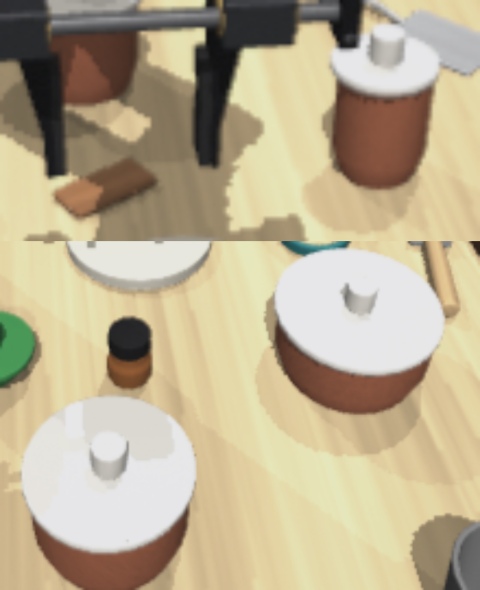

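The disc fits are level, the right size, and within 3 mm of the pot centres. The one exception is the side-view fit of the small lid: its mask merged with the spatula behind, so it isn't usable. The medium lid was unobstructed and flat in the earlier side picture (s17). The robot is clear of everything, so I'm handing in.

```bash
python3 -c "
from rig import *
print(hand_in())"
```

```text
the job is handed in; nothing more can be done
None
```

I took the stack apart from the top down and set each lid on its own pot: small, medium, large, then widest. I lowered each one to contact before opening the fingers. The job took about 30 s of the 120 s allowed, was handed in with the robot clear of everything, and gave no verdict.

- **Lid positions:** in the last pictures every lid sits flat, with its disc centre within about 3 mm of the pot centre I measured. The flanges have 8 mm of clearance.
- **Forces:** the readings after each step stayed under 7 N. The last one before release was 6.4 N, on the widest lid.
- **Bad check:** the side-view fit of the small lid was unusable because its mask merged with the spatula behind it. The top-view fit and the picture itself show that lid seated.
- **Single-view checks:** in the final pictures the arm hid part of the medium lid from the side camera and all but the edge of the large lid from the top camera. Each therefore has only one final numeric check. An earlier side picture showed the medium lid flat.
- **Pots:** I saw no sign that any pot had moved, but I did not measure their positions again after placing the lids.

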